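# Pull the exhaust flap of a filter hood shut with the hook rod

## Robot

A 6-joint arm with a two-finger parallel gripper is mounted at the origin on a cart in front of the work surface, level with it; the furniture and walls round the work are solid. World frame = base frame: x ahead of the robot, y to its left, z up, the work surface at z = 0. Lengths are in m, angles in rad, forces in N, time in s.
With the tool pointing down it reaches from about 0.425 to 0.95 m from the base axis. Payload 14.7 kg.
Tool frame: the origin (TCP) lies at the very end of the fingers, on their centre line; the grasp point (between the pads) lies 19 mm behind it; z points along the fingers, y is the line along which they close (so a half turn about z gives the same grasp; the last joint's range is limited). The gripper opens to 85 mm and grips with 20 to 120 N. Pads are 22 mm wide; open, the fingers measure 114 mm over their backs; the gripper's body (76 mm by 85 mm) begins 54 mm behind the grasp point. The pads swing forward as they close: fully open they stand 13 mm farther back than shut.
Start: joints at [-1.381, 0.48, 1.596, -0, 1.065, -0.047], TCP at [0.153, -0.632, 0.231] pointing down, gripper open.
Joint ranges: [-2.75, 2.75], [-0.82, 2.05], [0.23, 2.67], [-1.56, 4.7], [0.09, 2.69], [-2.92, 2.92]. Speed limits (rad/s): [1.89, 1.89, 2.39, 3.01, 3.01, 3.01].

## Interface

Orientations are given as a unit quaternion [w, x, y, z].
In Python, from bench import * gives the robot as it stands.
- The arm moves only by the tool play_rows, never from a script. Its arguments are lists of equal length, an entry for each row: "delta_pos": the shift along the tool's x, y, z in m, a list of three; "twist": the turn about the tool's z in degrees. In form: {"delta_pos": [[dx, dy, dz], ...], "twist": [twist, ...]}. A call has 1 to 20 rows; each row is the pose to reach, as a shift and turn from the pose commanded when the call began, along the tool's axes at that moment; what a row does not reach only later rows make up. A row lasts 1/12 s, in which the tool goes at most 41.7 mm and 7.16 degrees, less where a joint would pass 70% of its speed; a pose out of reach is approached as far as the arm can. A call with a gripper value outside its range is refused whole. "fingers" is the finger opening in m, from 0 to 0.0854, set as the call begins (left out, the last holds). The fingers move at their own pace and stop on an object; "newtons" is the grip in N (left out, the last holds). Time passes only in rows, so rows that repeat a pose let the fingers close. It gives the time, the measured TCP pose, the force, the opening and the grip force at its end, in the units of the state.
- read_state(): the state, without advancing time (a new reading comes with each control period).
- grab_frame(name): name is "scene" or "top"; returns (picture, depth): 420x560x3 uint8, red, green, blue; 420x560 float32, m along the optical axis (not along the pixel's ray), 0 where there is no reading.
- camera_params(name): a dict with "fov_y" (degrees; the focal length in pixels is half the picture's height over the tangent of half this angle, whatever the lens; pixels are square), "cx", "cy" (the principal point, pixels), "rvec" (rotation vector, rad) and "tvec" (3), from world to camera coordinates, as OpenCV has them. Camera axes: x right, y down, z forward; pixel columns grow to the right and rows downward; lengths in m; the calibration is good to about 2 mm. A picture is of the moment at which its call begins. camera_params takes no time and is no camera call.
- close_job(): hands the job in; it is judged then, once.
Trained networks look in the newest picture that a camera, given by its name, has taken for a name from the list of things; names that differ only in an ending like _2 or _b are one class to them, and where a whole thing is asked for, a point or a joint stands for the part that bears it (a point fixed in the world has none). Each returns a list of dicts, best first, with "score" (0 to 1); they miss things now and then, are a little off and sometimes report something else, mostly with a low value. They report only what shows in the picture. A call takes as long as a camera call. They do not tell look-alikes from the thing itself.
- regions_of(camera, name): "region" (420x560 bool, what is visible of it) and "rect" ([left, top, right, bottom] in pixels, round what is visible of it).
- place_of(camera, name): "at" ([column, row] in pixels: a listed point, or the origin of a listed thing).
The state is a dict: "t": time; "q": joint angles; "joint_vel": joint speeds; "effort": joint torques, N m; "ee_pos": TCP position; "tool_rot": TCP orientation; "wrist_force": force on the tool from outside, world axes, zero at the start; "wrist_torque": the same for the moment, N m; "finger_gap": finger opening in m; "finger_force": force on a finger pad.
Only numpy, scipy, OpenCV 4.12 (cv2) and the standard library are available. Lean on these libraries where they do the work, as an engineer would, in place of code of your own. Each camera call takes 0.05 s, during which the arm holds its last target. There are 200 camera calls.

## Task

The exhaust flap on the roof of the small filter hood has been left standing open: take the blue-handled hook rod from its black rest, hook it into the red ring eye on the flap's free edge and pull the flap over and down until both catches snap and it lies flat, then unhook the rod and lay it back in its rest as it was. The outlet is dirty, so work the flap with the rod only and keep hand and arm off the hood, pull steadily and do not yank or force it, and leave the pot and vial inside the hood and the bottle and stapler beside it undisturbed.

Things in the scene. Friction and masses are not known exactly. Their poses are not given: they have to be found in the camera images.
- hood: White and clear desktop filter hood, 206 deep x 270 wide x 245 high, fixed. Origin at the centre of its underside; open front to -x, y along its width, z up; may be turned about z. Its roof slopes down to the rear by 0.35 rad. The roof's front edge is at x = -74, z = 244 mm in this frame; only the flap stands higher. The front face below it slants forward, to x = -100, z = 174.
- flap_hinge (a point): Middle of the flap's hinge line, in the hood's frame at x = 20, y = 0, z = 210 mm; the hinge line runs along the hood's y. The flap is a grey panel, 226 wide, 110 long, 6 thick, about 0.16 kg, on friction hinges that hold it at any angle (1 to 2 N at the eye moves it).
- vent_flap (a joint): Angle of the flap (rad): 0 = closed, flat on the sloping roof (its stop); it grows as the front edge swings up and back, to 1.45. Two spring roller catches under its front lip, 85 mm left and right of the middle, stop it at about 0.1 rad; a pull of about 4 to 5 N at the eye along its path (two or three times that along a slanting rod) snaps past them, then they draw it down to 0.
- flap_eye (a point): Centre of the red ring eye at the middle of the flap's free edge: inner diameter 22, outer 30 mm. Its hole's axis is parallel to the hinge line (the hood's y): a hook enters from the side. With the flap at angle q it lies 135 mm from the hinge line, at an elevation of q + 0.394 rad above the level towards the hood's front (-x).
- hook_rod: Hook rod, 293 mm long, about 0.18 kg, loose. Blue handle, 18 wide (y) x 22 high (z), x = -110 to 55; steel shaft of 8 diameter to x = 171; hook 6 thick, bent to the rod's +y (left, seen from the handle) and leaning slightly back, ending at x = 176, y = 32. Origin on the axis in the handle near the centre of mass: grip there. x runs to the hook, z is up in the rest.
- rod_hook (a point): Middle of the hook's sideways finger, at x = 178.5, y = 18, z = 0 in the rod's frame: the point that goes to the centre of the eye.
- rod_rest: Black rest, fixed, 230 x 46 mm, two open saddles; origin at the underside. The rod lies along its x, frames parallel, rod origin 41 mm above the rest's and within 8 mm of it along x. Saddles at x = -85 (for the handle, 23 wide, floor z = 30) and x = 95 (for the shaft, 15 wide, floor z = 37), 16 long, flared lips 25 above the floors; free between for fingers.
- pot: Specimen pot with red lid, 58 diameter, 62 high, standing inside the hood; origin at the centre of its underside.
- vial: Small clear vial, 28 diameter, 54 high, standing inside the hood; origin at the centre of its underside.
- sample_bottle: White-capped sample bottle, 66 diameter, 115 high, on the desk to the left of the hood; origin at the centre of its underside.
- stapler: Blue and black stapler, 30 x 127 x 49, on the desk in front of and to the left of the hood; origin at the centre of its underside.
Things that resemble listed ones, but are neither listed nor needed, are in the scene too. What is shaped like the rod_rest but turquoise is not meant.

How it is judged:
On the way, in this order (a step that is already met when the one before it is completed fails the run):
1. the hook is in the eye while the flap still stands open (distance between rod_hook and flap_eye below 0.014 m and value of joint vent_flap above 0.6 rad), for 0.1 s.
2. the flap has been pulled flat, past its catches, with the hook still in the eye (value of joint vent_flap below 0.03 rad and distance between rod_hook and flap_eye below 0.018 m), for 0.2 s.
At the end, for the whole second after the job is handed in: Flap flat on the roof, angle under 0.03 rad. Rod released, at rest in both saddles of its rest, hook at the same end: origin within 30 mm along, 8 mm across, 7 mm in height of its seat. Pot, vial, bottle and stapler within 15 mm of where they stood (value of joint vent_flap below 0.03 rad and x of hook_rod in the frame of rod_rest between -0.03 and 0.03 m and y of hook_rod in the frame of rod_rest between -0.008 and 0.008 m and z of hook_rod in the frame of rod_rest between 0.034 and 0.048 m and x of rod_hook in the frame of rod_rest between 0.143 and 0.215 m and z of rod_hook in the frame of rod_rest between 0.029 and 0.055 m and linear speed of hook_rod below 0.02 m/s and distance of each of pot, vial, sample_bottle, stapler from where it was at the start of the episode below 0.015 m); the robot touches nothing.
It fails at once if hand or arm touches the hood or its flap (contact force between any of the fingers, the arm and hood above 1 N).
It fails at once if the rod loads the hood or flap with more than 30 N (yanked or forced) (contact force between hook_rod and hood above 30 N).
It fails at once if pot, vial, bottle or stapler shifted by more than 15 mm or tipped (distance of any of pot, vial, sample_bottle, stapler from where it was at the start of the episode above 0.015 m or angle between any of pot, vial, sample_bottle, stapler's own z axis and vertical above 0.3 rad).
It also fails if it takes over 58 s, if anything falls off the work surface, if the arm or the gripper's body presses on something with over 40 N, if the wrist force passes 120 N, or if a joint passes its speed limit or range.

## Working session

There is one attempt and no reset: what is moved stays moved. The work goes in short steps, Python scripts to look and compute and a tool call to move; the robot and the scene stay as the last step left them, time stands still between calls to the robot, and variables do not carry over. Pictures are saved under pics/ and viewed, at most 10 in all, crops included, and the job is handed in when it is done.

Besides the shell and the picture viewer there is one more tool, called after "Call:" by a JSON object that holds its "fn" and its "kwargs", one argument or row to a line. play_rows: Moves the arm, as the interface text tells. Its arguments: {"type":"object","properties":{"delta_pos":{"type":"array"},"twist":{"type":"array"},"fingers":{"type":"number"},"newtons":{"type":"number"}},"required":["delta_pos","twist"]}

```bash
ls; mkdir -p pics
cat > h.py <<'E'
from bench import *
import numpy as np, cv2
from scipy.spatial.transform import Rotation as R
def cam(n):
    p=camera_params(n); f=210/np.tan(np.radians(p['fov_y']/2))
    return f,p['cx'],p['cy'],cv2.Rodrigues(np.array(p['rvec'],float))[0],np.array(p['tvec'],float).ravel()
def w(n,u,v,d):
    f,cx,cy,Rm,t=cam(n); u,v,d=map(np.asarray,(u,v,d))
    c=np.stack([(u-cx)/f*d,(v-cy)/f*d,d],-1); return (c-t)@Rm
def pix(n,P):
    f,cx,cy,Rm,t=cam(n); c=np.atleast_2d(P)@Rm.T+t
    return np.c_[c[:,0]/c[:,2]*f+cx,c[:,1]/c[:,2]*f+cy,c[:,2]]
E
python3 - <<'E'
from h import *
s=read_state(); print(s['t'],s['ee_pos'],s['tool_rot'])
for n in('scene','top'):
    im,d=grab_frame(n); cv2.imwrite(f'pics/{n}0.png',im[...,::-1]); np.save(n+'.npy',d); np.save(n+'im.npy',im)
    print(n,camera_params(n))
    for k in('rod_rest','hook_rod','rod_hook','flap_eye','flap_hinge','hood'):
        print(k,[(np.round(a['at']),round(a['score'],2)) for a in place_of(n,k)])
E
```

```text
pics
0.0 [ 0.15244557 -0.63147694  0.23069704] [-5.66663752e-04  9.92998811e-01  1.18122984e-01 -3.55264634e-05]
scene {'fov_y': 50.513588264699436, 'cx': 281.95651744532984, 'cy': 205.67232094322597, 'rvec': array([ 1.00624553, -2.07564823,  1.30826622]), 'tvec': array([0.37691833, 0.31330439, 1.03446806])}
rod_rest [(array([345., 259.]), 0.81), (array([246., 243.]), 0.62), (array([386., 241.]), 0.54)]
hook_rod []
rod_hook []
flap_eye [(array([239., 140.]), 0.84), (array([245., 243.]), 0.64)]
flap_hinge [(array([238., 181.]), 0.85), (array([264., 229.]), 0.69), (array([199., 286.]), 0.51), (array([248., 239.]), 0.39)]
hood []
top {'fov_y': 42.89399183335462, 'cx': 282.18569731566504, 'cy': 211.9800981759072, 'rvec': array([ 1.87212308, -1.77050412,  0.59700864]), 'tvec': array([-0.01470809,  0.54923739,  1.36697002])}
rod_rest [(array([380., 296.]), 0.58)]
hook_rod [(array([380., 290.]), 0.66)]
rod_hook []
flap_eye [(array([257., 137.]), 0.63)]
flap_hinge [(array([258., 171.]), 0.88)]
hood [(array([262., 218.]), 0.76)]
```

View pics/scene0.png

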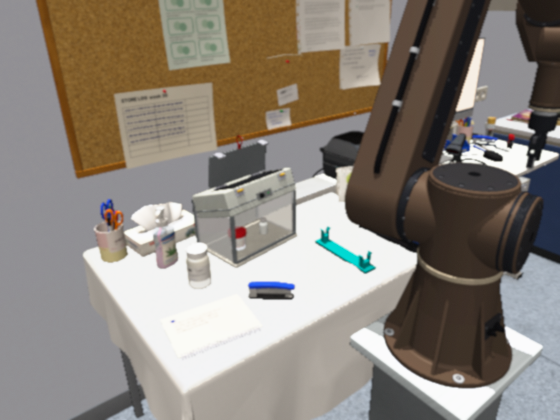

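View pics/top0.png

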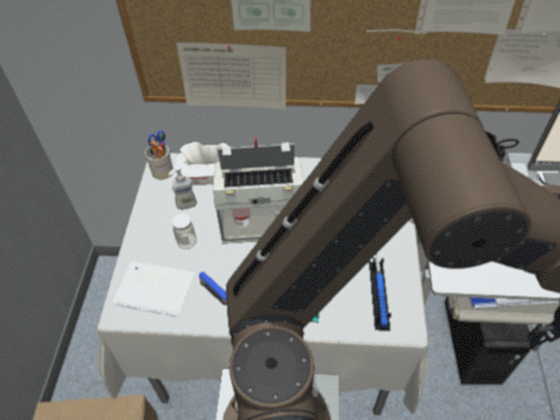

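The scene view shows the hood at (245,215), the red eye on the open flap at (239,140), the turquoise look-alike rest at (345,252) and the stapler at (271,290). In the top view the eye is at about (257,142). The black rest holding the blue-handled rod is at (380,293), with the hook end up the picture. I'll measure these next and crop the rest.

Run:
```python
from h import *
im=np.load('topim.npy'); d=np.load('top.npy')
hsv=cv2.cvtColor(im,cv2.COLOR_RGB2HSV)
vv,uu=np.mgrid[:420,:560]
P=w('top',uu,vv,d)
# rod handle blue
m=(hsv[...,0]>100)&(hsv[...,0]<130)&(hsv[...,1]>120)&(hsv[...,2]>60)&(uu>360)&(uu<400)&(vv>250)&(vv<335)&(d>0)
q=P[m]; print('handle',m.sum(),q.mean(0),q.min(0),q.max(0), np.percentile(q[:,2],[10,50,90]))
top=q[q[:,2]>np.percentile(q[:,2],50)-.01]
c=top.mean(0); dirn=np.linalg.svd(top[:,:2]-c[:2])[2][0]; pr=(top[:,:2]-c[:2])@dirn
print('dir',dirn,np.degrees(np.arctan2(*dirn[::-1])),c,pr.min(),pr.max())
b=(im.max(2)<70)&(uu>360)&(uu<400)&(vv>250)&(vv<335)&(d>0)
q=P[b];q=q[(q[:,2]>-.01)&(q[:,2]<.1)];print('black',len(q),np.percentile(q,[1,50,99],axis=0)); 
# eye
for n in('scene','top'):
    im=np.load(n+'im.npy'); d=np.load(n+'.npy'); h2=cv2.cvtColor(im,cv2.COLOR_RGB2HSV)
    u0,v0=(239,140) if n=='scene' else (257,140)
    m=((h2[...,0]<8)|(h2[...,0]>172))&(h2[...,1]>110)&(abs(uu-u0)<15)&(abs(vv-v0)<15)&(d>0)
    q=w(n,uu[m],vv[m],d[m]); print(n,'eye',m.sum(),np.median(q,0),q.std(0),uu[m].mean(),vv[m].mean())
    for k in('hood','vent_flap','rod_rest','hook_rod','stapler','sample_bottle'):
        for r in regions_of(n,k)[:2]:
            g=r['region']&(d>0); q=w(n,uu[g],vv[g],d[g])
            if len(q): print(n,k,round(r['score'],2),r['rect'],np.percentile(q,[2,50,98],axis=0).round(3).tolist())
im=np.load('topim.npy')
a=cv2.resize(im[240:340,330:430],(500,500),interpolation=3);b=cv2.resize(im[130:230,200:310],(300,300)[::1])
o=np.zeros((500,800,3),np.uint8);o[:,:500]=a;o[:300,500:]=b
cv2.imwrite('pics/crop1.png',o[...,::-1])
```

```text
handle 411 [ 0.35663938 -0.27902861  0.04604571] [ 0.27908708 -0.29809558  0.00911699] [ 0.46234765 -0.26833962  0.06188388] [0.02700538 0.0498926  0.05497618]
dir [-0.99939583 -0.03475579] -178.0082386499438 [ 0.35497113 -0.27952073  0.05055589] -0.08801178880098151 0.0761455816068998
black 387 [[ 0.28158561 -0.29803221  0.00574327]
 [ 0.37962558 -0.2661704   0.01383906]
 [ 0.4982353  -0.2552746   0.05715926]]
scene eye 17 [0.68703538 0.10292874 0.32841883] [0.06581655 0.04408401 0.02187805] 239.05882352941177 144.41176470588235
scene hood 0.71 [190.9, 133.6, 295.2, 268.2] [[0.564, -0.035, 0.014], [0.625, 0.133, 0.172], [0.746, 0.242, 0.317]]
scene vent_flap 0.87 [211.8, 136.8, 265.9, 188.6] [[0.671, -0.003, 0.22], [0.693, 0.112, 0.272], [0.713, 0.213, 0.323]]
scene rod_rest 0.84 [355.1, 228.1, 416.0, 254.7] [[0.283, -0.287, 0.004], [0.344, -0.259, 0.014], [0.481, -0.248, 0.031]]
scene stapler 0.68 [242.7, 281.1, 294.4, 299.2] [[0.343, 0.168, 0.003], [0.383, 0.219, 0.025], [0.427, 0.266, 0.05]]
scene sample_bottle 0.61 [183.6, 244.7, 212.3, 291.3] [[0.532, 0.276, 0.002], [0.544, 0.3
[... 277 characters left out ...]
ap 0.85 [218.4, 141.6, 298.4, 170.4] [[0.664, -0.008, 0.046], [0.693, 0.1, 0.273], [0.976, 0.207, 0.325]]
top rod_rest 0.86 [370.2, 255.6, 390.9, 333.8] [[0.283, -0.303, 0.004], [0.393, -0.269, 0.014], [0.499, -0.254, 0.058]]
top rod_rest 0.37 [313.7, 316.1, 318.1, 322.7] [[0.296, -0.098, 0.003], [0.301, -0.091, 0.011], [0.314, -0.085, 0.016]]
top hook_rod 0.73 [374.2, 255.5, 388.2, 326.2] [[0.281, -0.296, 0.01], [0.372, -0.278, 0.048], [0.502, -0.27, 0.057]]
top stapler 0.75 [199.1, 269.8, 225.3, 303.5] [[0.345, 0.175, -0.001], [0.385, 0.218, 0.04], [0.424, 0.262, 0.052]]
top sample_bottle 0.9 [170.9, 214.8, 199.7, 249.0] [[0.531, 0.298, 0.005], [0.545, 0.324, 0.085], [0.589, 0.357, 0.119]]
```

View pics/crop1.png

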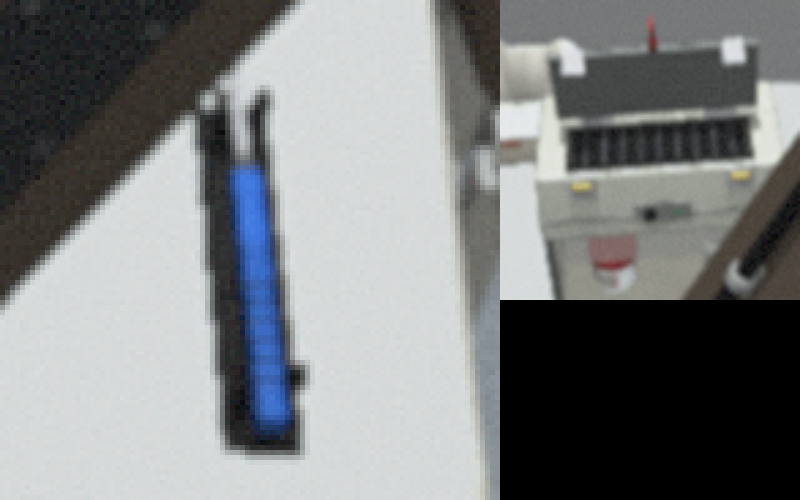

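Crop: the black rest with the blue rod is the one (handle at about (255,300) in the crop, shaft and hook toward the top). It is black, unlike the turquoise one. The inset shows the red eye above the flap edge, and two yellow catches on the front lip. Now I'll fit the hood pose.

```bash
cat > fit.py <<'E'
from h import *
vv,uu=np.mgrid[:420,:560]
def tri(a,b):
    A=[]
    rays=[]
    for n,p in(('scene',a),('top',b)):
        o=w(n,0.,0.,0.); e=w(n,p[0],p[1],1.)-o; e/=np.linalg.norm(e); M=np.eye(3)-np.outer(e,e); rays.append((M,M@o))
    return np.linalg.solve(sum(r[0] for r in rays),sum(r[1] for r in rays))
if __name__=='__main__':
    print('hinge',tri((238,181),(258,171)),'eye pl',tri((239,140),(257,137)),'eye red',tri((239.0,144.4),(255.4,142.3)))
    for n in('scene','top'):
        d=np.load(n+'.npy')
        r=regions_of(n,'vent_flap')[0]['region']
        g=cv2.erode(r.astype(np.uint8),np.ones((3,3)))>0
        q=w(n,uu[g],vv[g],d[g]); q=q[(q[:,2]>.23)&(q[:,2]<.32)&(q[:,0]<.75)]
        for _ in range(3):
            c=q.mean(0); nn=np.linalg.svd(q-c)[2][2]; nn*=-np.sign(nn[0]); res=(q-c)@nn; q=q[abs(res)<2.5*res.std()+1e-4]
        print(n,len(q),'c',c,'n',nn,'yaw',np.degrees(np.arctan2(-nn[1],-nn[0])),'elev of n',np.arcsin(nn[2]),'std',res.std())
        yaw=np.arctan2(-nn[1],-nn[0]); ey=np.array([-np.sin(yaw),np.cos(yaw),0])
        g=r&(d>0);q=w(n,uu[g],vv[g],d[g]);q=q[(q[:,2]>.24)&(q[:,2]<.315)&(abs((q-c)@nn)<.012)];s=q@ey;print('lat',np.percentile(s,[0.5,1,50,99,99.5]),'ztop',np.percentile(q[:,2],99))
        # roof/front edge points: hood region above .2
        r=regions_of(n,'hood')[0]['region']&(d>0); q=w(n,uu[r],vv[r],d[r]); 
        for lo in np.arange(-.0,.22,.04):
            k=q[(q[:,1]>lo)&(q[:,1]<lo+.03)&(q[:,2]>.19)&(q[:,2]<.26)]
            if len(k)>20:
                b=np.arange(.52,.74,.01); print('   y',round(lo,2),'maxz by x:',[(round(x,2),round(np.median(k[(k[:,0]>=x)&(k[:,0]<x+.01),2]),3)) for x in b if ((k[:,0]>=x)&(k[:,0]<x+.01)).sum()>2])
E
python3 fit.py
```

```text
hinge [0.69909458 0.10169226 0.20626248] eye pl [0.69978454 0.09422698 0.34144457] eye red [0.6912731  0.09934671 0.32989518]
scene 1385 c [0.69300069 0.11158382 0.27371111] n [-0.98347904 -0.1354088  -0.12013919] yaw 7.839392939937281 elev of n -0.12043008881043205 std 0.001857920924890222
lat [-0.10366031 -0.10092051  0.01844745  0.11985573  0.12056877] ztop 0.31410903482978864
   y -0.0 maxz by x: [(np.float64(0.59), np.float64(0.199)), (np.float64(0.6), np.float64(0.224)), (np.float64(0.61), np.float64(0.242)), (np.float64(0.62), np.float64(0.246)), (np.float64(0.64), np.float64(0.235)), (np.float64(0.65), np.float64(0.231)), (np.float64(0.66), np.float64(0.229)), (np.float64(0.67), np.float64(0.225)), (np.float64(0.69), np.float64(0.218)), (np.float64(0.7), np.float64(0.243)), (np.float64(0.71), np.float64(0.229))]
   y 0.04 maxz by x: [(np.float64(0.58), np.float64(0.195)), (np.float64(0.59), np.float64(0.207)), (np.float64(0.6), np.float64(0.231)), (np.float64(0.61), np.float64(0.243)), (np.float64(0.63), np.float64(0.237)), (np.float64(0.64), np.float64(0.234)), (np.float64(0
[... 5418 characters left out ...]
np.float64(0.235)), (np.float64(0.69), np.float64(0.225))]
   y 0.2 maxz by x: [(np.float64(0.56), np.float64(0.196)), (np.float64(0.57), np.float64(0.209)), (np.float64(0.58), np.float64(0.233)), (np.float64(0.59), np.float64(0.24)), (np.float64(0.6), np.float64(0.237)), (np.float64(0.61), np.float64(0.234)), (np.float64(0.62), np.float64(0.231)), (np.float64(0.63), np.float64(0.226)), (np.float64(0.64), np.float64(0.221)), (np.float64(0.65), np.float64(0.219)), (np.float64(0.66), np.float64(0.215)), (np.float64(0.67), np.float64(0.213)), (np.float64(0.68), np.float64(0.226)), (np.float64(0.69), np.float64(0.204)), (np.float64(0.7), np.float64(0.201)), (np.float64(0.71), np.float64(0.196))]
```

```bash
cat >> h.py <<'E'
def go(p,yaw):
    "tool-frame delta and twist from the measured pose to TCP p, tool-x yaw (deg)"
    s=read_state(); q=s['tool_rot']; Rm=R.from_quat([q[1],q[2],q[3],q[0]]).as_matrix()
    y0=np.degrees(np.arctan2(Rm[1,0],Rm[0,0])); d=Rm.T@(np.array(p)-s['ee_pos'])
    print('at',s['ee_pos'].round(4),'yaw',y0.round(2),'-> d',d.round(4),'twist',round(y0-yaw,2)); return d
E
python3 - <<'E'
from h import *
im=np.load('topim.npy'); d=np.load('top.npy'); hsv=cv2.cvtColor(im,cv2.COLOR_RGB2HSV)
vv,uu=np.mgrid[:420,:560]; P=w('top',uu,vv,d)
m=(hsv[...,0]>100)&(hsv[...,0]<130)&(hsv[...,1]>120)&(uu>360)&(uu<400)&(vv>250)&(vv<335)&(d>0)
for lo,hi in((.045,.06),(.048,.056),(.05,.056)):
    q=P[m];q=q[(q[:,2]>lo)&(q[:,2]<hi)];c=q.mean(0);e=np.linalg.svd(q[:,:2]-c[:2])[2][0];e*=np.sign(e[0]);pr=(q[:,:2]-c[:2])@e;n=np.array([-e[1],e[0]])
    print(len(q),c,np.degrees(np.arctan2(e[1],e[0])),pr.min(),pr.max(),'lat',np.percentile((q[:,:2]-c[:2])@n,[2,98]))
# rest base plate: dark, z<.02
b=(im.max(2)<70)&(uu>360)&(uu<400)&(vv>250)&(vv<335); q=P[b];q=q[(q[:,2]<.02)&(q[:,2]>0)]
rect=cv2.minAreaRect(q[:,:2].astype(np.float32)*1000);print(rect)
print('cam',w('top',0.,0.,0.))
go([.4285,-.2766,.15],2)
E
```

```text
314 [ 0.35487993 -0.27987546  0.05117653] 1.7605191368169557 -0.07556683469197917 0.08812316972828067 lat [-0.00874592  0.00835542]
241 [ 0.3543457  -0.28036453  0.05185796] 1.6459241005934275 -0.07429493234150102 0.08867461779145433 lat [-0.00827054  0.00843367]
184 [ 0.35250546 -0.28050788  0.0527089 ] 1.9194576049903893 -0.07241980291296851 0.09051221269256543 lat [-0.00822953  0.00847682]
((391.7705078125, -276.3240661621094), (222.40185546875, 37.890785217285156), 1.929935097694397)
cam [-0.41549158 -0.06711566  1.41185952]
at [ 0.1525 -0.6319  0.2313] yaw 13.57 -> d [ 0.3516 -0.2806  0.0813] twist 11.57
```

Call:
{"fn": "play_rows", "kwargs": {
  "delta_pos": [
    [0.035,-0.028,0],
    [0.07,-0.056,0],
    [0.105,-0.084,0],
    [0.14,-0.112,0],
    [0.176,-0.14,0.01],
    [0.211,-0.168,0.03],
    [0.246,-0.196,0.05],
    [0.281,-0.225,0.06],
    [0.316,-0.253,0.07],
    [0.3512,-0.282,0.08],
    [0.3512,-0.282,0.08],
    [0.3512,-0.282,0.08],
    [0.3512,-0.282,0.08],
    [0.3512,-0.282,0.08]
  ],
  "twist": [2,4,6,8,10,11.6,11.6,11.6,11.6,11.6,11.6,11.6,11.6,11.6],
  "fingers": 0.05
}}

```text
t: 2.67
ee_pos: [0.4279, -0.2753, 0.1514]
tool_rot: [0.0, 1.0, 0.018, -0.0]
wrist_force: [-0.9, -0.3, -0.6]
finger_gap: 0.05
finger_force: 0.0
```

Run:
```python
from h import *
print(read_state()['q'])
go([.428,-.278,.022],1.9)
im,d=grab_frame('top'); cv2.imwrite('pics/t1.png',cv2.resize(im[120:340,200:440],(800,733)[::1])[:600,:,::-1]); np.save('top1.npy',d); np.save('top1im.npy',im)
vv,uu=np.mgrid[:420,:560]; P=w('top',uu,vv,d);hsv=cv2.cvtColor(im,cv2.COLOR_RGB2HSV)
m=((hsv[...,0]<8)|(hsv[...,0]>170))&(hsv[...,1]>90)&(abs(uu-256)<15)&(abs(vv-140)<16)
print(np.c_[uu[m],vv[m],P[m].round(3)])
im,d=grab_frame('scene'); np.save('sc1.npy',d); np.save('sc1im.npy',im)
```

```text
[-6.31095291e-01  3.90266893e-01  1.99729300e+00 -2.47432449e-04
  7.53958612e-01  9.04018512e-01]
at [ 0.4279 -0.2753  0.1514] yaw 2.05 -> d [-0.      0.0027  0.1294] twist 0.15
[]
```

Call:
{"fn": "play_rows", "kwargs": {
  "delta_pos": [
    [0,0.0027,0.03],
    [0,0.0027,0.06],
    [0,0.0027,0.09],
    [0,0.0027,0.115],
    [0,0.0027,0.1295],
    [0,0.0027,0.1295],
    [0,0.0027,0.1295]
  ],
  "twist": [0.1,0.1,0.1,0.1,0.1,0.1,0.1]
}}

```text
t: 3.35
ee_pos: [0.427, -0.2789, 0.0217]
tool_rot: [-0.0, 1.0, 0.015, -0.0]
wrist_force: [0.0, 0.7, 0.3]
finger_gap: 0.05
finger_force: 0.0
```

Call:
{"fn": "play_rows", "kwargs": {
  "delta_pos": [
    [0,0,0],
    [0,0,0],
    [0,0,0],
    [0,0,0],
    [0,0,0],
    [0,0,0]
  ],
  "twist": [0,0,0,0,0,0],
  "fingers": 0.0,
  "newtons": 110
}}

```text
t: 3.85
ee_pos: [0.4284, -0.2787, 0.0232]
tool_rot: [0.001, 1.0, 0.016, 0.001]
wrist_force: [-2.9, -1.7, 11.7]
finger_gap: 0.0165
finger_force: 107.1
```

View pics/t1.png

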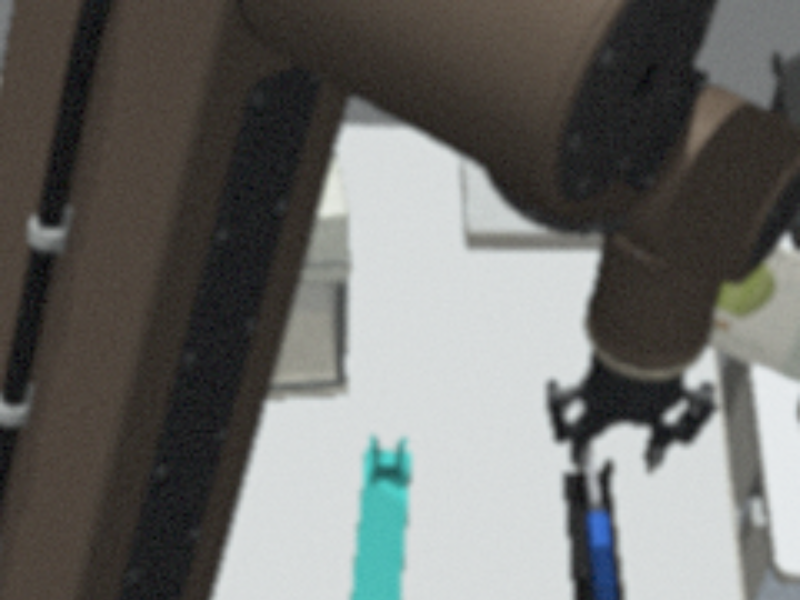

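The picture shows the open gripper above the black rest (about (600,500)), with the arm hiding the hood and the turquoise rest at (385,520). The grip holds at 107 N, so I lift.

Call:
{"fn": "play_rows", "kwargs": {
  "delta_pos": [
    [0,0,-0.01],
    [0,0,-0.03],
    [0,0,-0.06],
    [0,0,-0.1],
    [0,0,-0.14],
    [0,0,-0.18],
    [0,0,-0.22],
    [0,0,-0.26],
    [0,0,-0.3],
    [0,0,-0.33],
    [0,0,-0.33],
    [0,0,-0.33],
    [0,0,-0.33]
  ],
  "twist": [0,0,0,0,0,0,0,0,0,0,0,0,0]
}}

```text
t: 4.93
ee_pos: [0.4273, -0.2775, 0.3518]
tool_rot: [-0.0, 1.0, 0.016, -0.0]
wrist_force: [0.3, -0.6, -1.8]
finger_gap: 0.0167
finger_force: 107.8
```

Run:
```python
from h import *
s=read_state(); print(s['q'],s['finger_gap'],s['wrist_force'])
from scipy.optimize import least_squares
D=[([0.48,1.596],np.hypot(.1525,.6317),.231),([.39027,1.99729],np.hypot(.4279,.2753),.1514),(s['q'][1:3],np.hypot(*s['ee_pos'][:2]),s['ee_pos'][2])]
f=lambda p:np.concatenate([[p[2]+p[0]*np.sin(a)+p[1]*np.sin(a+b)-r,p[3]+p[0]*np.cos(a)+p[1]*np.cos(a+b)-z] for (a,b),r,z in D])
r=least_squares(f,[.5,.5,0,0]);print(r.x,f(r.x)); p=r.x
for z in(.24,.26,.33):
  for rr in (.39,.40,.41,.42,.43,.44,.45):
    t=least_squares(lambda x:[p[2]+p[0]*np.sin(x[0])+p[1]*np.sin(x[0]+x[1])-rr,p[3]+p[0]*np.cos(x[0])+p[1]*np.cos(x[0]+x[1])-z],[0.1,2]).x
    print(z,rr,t.round(2),'q5',round(np.pi-t.sum(),2))
for n in('scene','top'):
    im,d=grab_frame(n); np.save(n+'2.npy',d); np.save(n+'2im.npy',im)
    for k in('flap_eye','rod_hook','hook_rod'): print(n,k,[(np.round(a['at'],1),round(a['score'],2)) for a in place_of(n,k)])
a=np.load('scene2im.npy');b=np.load('top2im.npy')
cv2.imwrite('pics/p2.png',np.hstack([cv2.resize(a[100:380,160:440],(400,400)),cv2.resize(b[100:380,200:480],(400,400))])[...,::-1])
```

```text
[-6.35600132e-01  1.70800677e-01  1.74809610e+00  3.46957364e-05
  1.22275484e+00  9.02466684e-01] 0.0167249444855116 [ 0.25859068 -0.55746026 -1.8347456 ]
[ 0.5707203   0.44235747 -0.00509333 -0.05827428] [-0.00429722  0.00285705  0.00605035 -0.00431796 -0.00175313  0.00146092]
0.24 0.39 [0.08 2.15] q5 0.91
0.24 0.4 [0.1  2.13] q5 0.91
0.24 0.41 [0.11 2.11] q5 0.92
0.24 0.42 [0.13 2.09] q5 0.92
0.24 0.43 [0.14 2.07] q5 0.92
0.24 0.44 [0.16 2.05] q5 0.93
0.24 0.45 [0.18 2.03] q5 0.93
0.26 0.39 [0.05 2.12] q5 0.97
0.26 0.4 [0.07 2.1 ] q5 0.97
0.26 0.41 [0.09 2.08] q5 0.97
0.26 0.42 [0.1  2.06] q5 0.97
0.26 0.43 [0.12 2.05] q5 0.97
0.26 0.44 [0.14 2.03] q5 0.98
0.26 0.45 [0.15 2.01] q5 0.98
0.33 0.39 [-0.01  2.01] q5 1.15
0.33 0.4 [0.   1.99] q5 1.15
0.33 0.41 [0.02 1.97] q5 1.15
0.33 0.42 [0.04 1.96] q5 1.15
0.33 0.43 [0.06 1.94] q5 1.15
0.33 0.44 [0.07 1.92] q5 1.15
0.33 0.45 [0.09 1.9 ] q5 1.15
scene flap_eye [(array([240.4, 141.7]), 0.74), (array([271.4, 296. ]), 0.36)]
scene rod_hook []
scene hook_rod []
top flap_eye []
top rod_hook [(array([380.9, 170.1]), 0.76)]
top hook_rod [(array([396.8, 224.3]), 0.96)]
```

View pics/p2.png

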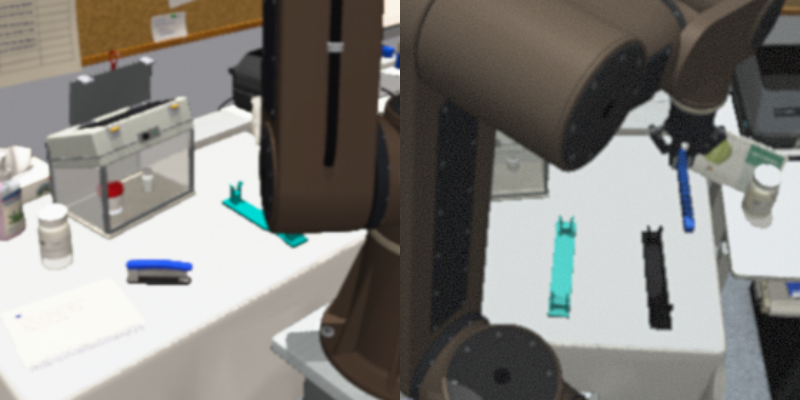

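The pictures show the flap with its red eye at (113,58) left, the rod held by the gripper at (685,185) right, and the empty black rest at (655,275) right. Next I measure the rod in the hand and the rest pose.

Run:
```python
from h import *
im=np.load('top2im.npy'); d=np.load('top2.npy'); hsv=cv2.cvtColor(im,cv2.COLOR_RGB2HSV)
vv,uu=np.mgrid[:420,:560]; P=w('top',uu,vv,d)
m=(hsv[...,0]>100)&(hsv[...,0]<130)&(hsv[...,1]>120)&(P[...,2]>.33)&(P[...,2]<.41)&(uu>380)&(uu<420)&(vv>190)&(vv<270)
q=P[m];print('handle',m.sum(),q.min(0),q.max(0))
A=np.c_[q[:,0],np.ones(len(q))]; t=q[:,2]
for lo in np.arange(.27,.42,.03):
    k=q[(q[:,0]>=lo)&(q[:,0]<lo+.03)]
    if len(k): print(round(lo,2),len(k),np.percentile(k[:,2],80).round(4),k[k[:,2]>np.percentile(k[:,2],50)].mean(0).round(4))
f,cx,cy,Rm,tt=cam('top')
o=w('top',0.,0.,0.); e=w('top',380.9,170.1,1.)-o
print('hook@z.371',o+e*(.371-o[2])/e[2])
print('expected hook', 'grip',read_state()['ee_pos'])
# rest
b=(im.max(2)<60)&(uu>360)&(uu<405)&(vv>250)&(vv<340)&(P[...,2]>.0)&(P[...,2]<.08)
q=P[b]
base=q[q[:,2]<.02];print('base',len(base),cv2.minAreaRect(base[:,:2].astype(np.float32)*1000),np.percentile(base[:,2],[5,50,95]))
up=q[q[:,2]>.03];print('up',len(up))
up=up[np.argsort(up[:,0])];
for s in(up[up[:,0]<.38],up[up[:,0]>.38]): print(len(s),s.mean(0),np.percentile(s,[3,97],axis=0).round(4).tolist())
# eye rays, scene
for n,h in(('scene','scene2'),):
    im=np.load(h+'im.npy'); d=np.load(h+'.npy'); h2=cv2.cvtColor(im,cv2.COLOR_RGB2HSV)
    m=((h2[...,0]<12)|(h2[...,0]>168))&(h2[...,1]>70)&(abs(uu-239)<12)&(abs(vv-142)<14)
    print(np.c_[uu[m],vv[m],h2[m][:,1]].tolist())
im=np.load('topim.npy');h2=cv2.cvtColor(im,cv2.COLOR_RGB2HSV)
m=((h2[...,0]<12)|(h2[...,0]>168))&(h2[...,1]>70)&(abs(uu-256)<12)&(abs(vv-140)<14)
print(np.c_[uu[m],vv[m],h2[m][:,1]].tolist())
ex=np.array([np.cos(np.radians(7.7)),np.sin(np.radians(7.7)),0]);ey=np.array([-ex[1],ex[0],0])
H=.706*ex+.0075*ey+[0,0,.21]
for q in(1.0,1.1,1.2):
    E=H-.135*np.cos(q+.394)*ex+[0,0,.135*np.sin(q+.394)]; print(q,E,pix('scene',E),pix('top',E),'hinge',pix('scene',H),pix('top',H))
for z in(.015,-.015): print(pix('scene',E+[0,0,z]),pix('top',E+[0,0,z]))
```

```text
handle 334 [ 0.27731604 -0.28830383  0.3643562 ] [ 0.43975942 -0.26773326  0.40646908]
0.27 64 0.3799 [ 0.2879 -0.281   0.3799]
0.3 58 0.3794 [ 0.314  -0.2803  0.3796]
0.33 59 0.3802 [ 0.3475 -0.279   0.3799]
0.36 52 0.3797 [ 0.3745 -0.2775  0.3795]
0.39 68 0.3801 [ 0.406  -0.2767  0.3825]
hook@z.371 [ 0.56010789 -0.24766127  0.371     ]
expected hook grip [ 0.42768927 -0.27791558  0.35124664]
base 687 ((393.8028869628906, -276.5919494628906), (226.3842010498047, 38.08577346801758), 2.5364432334899902) [0.00777446 0.01337523 0.01830255]
up 81
44 [ 0.30559266 -0.27842173  0.04195739] [[0.2985, -0.2974, 0.0302], [0.3137, -0.2632, 0.0558]]
37 [ 0.4825211  -0.27485488  0.03985173] [[0.4779, -0.2862, 0.031], [0.491, -0.2627, 0.0556]]
[[238, 135, 201], [239, 135, 202], [237, 136, 207], [238, 136, 219], [239, 136, 218], [240, 136, 206], [237, 137, 222], [238, 137, 220], [239, 137, 220], [240, 137, 200], [241, 137, 161], [240, 138, 200], [241, 138, 171], [242, 138, 145], [236, 139, 223], [237, 139, 219], [241, 139, 200], [242, 139, 177], [236, 140, 220], [237, 140, 221], [241, 140, 180], [24
[... 973 characters left out ...]
]] hinge [[239.0444468  180.85010063   1.3928179 ]] [[257.10642701 169.00132124   1.64043368]]
1.1 [0.68836532 0.10063888 0.3446021 ] [[238.74415115 139.84290822   1.32907076]] [[254.65123045 139.44364015   1.52854877]] hinge [[239.0444468  180.85010063   1.3928179 ]] [[257.10642701 169.00132124   1.64043368]]
1.2 [0.70173321 0.10244629 0.34496366] [[235.82055008 138.85972831   1.33755856]] [[254.45586081 136.08362609   1.53663852]] hinge [[239.0444468  180.85010063   1.3928179 ]] [[257.10642701 169.00132124   1.64043368]]
[[235.52079716 133.99914466   1.33119398]] [[254.14381188 132.23242184   1.52488654]]
[[236.11746384 143.67427425   1.34392314]] [[254.76317296 139.87637058   1.5483905 ]]
```

Run:
```python
from h import *
go([.562,.015,.327],7.7)
```

```text
at [ 0.4277 -0.2779  0.3512] yaw 1.87 -> d [ 0.1438 -0.2884  0.0243] twist -5.83
```

Call:
{"fn": "play_rows", "kwargs": {
  "delta_pos": [
    [0.007,-0.015,0],
    [0.022,-0.045,0],
    [0.037,-0.075,0],
    [0.052,-0.105,0],
    [0.067,-0.135,0],
    [0.082,-0.165,0.005],
    [0.097,-0.195,0.01],
    [0.112,-0.225,0.015],
    [0.127,-0.255,0.02],
    [0.138,-0.276,0.024],
    [0.1438,-0.2884,0.0243],
    [0.1438,-0.2884,0.0243],
    [0.1438,-0.2884,0.0243],
    [0.1438,-0.2884,0.0243]
  ],
  "twist": [-0.5,-1,-1.6,-2.2,-2.8,-3.4,-4,-4.6,-5.2,-5.8,-5.8,-5.8,-5.8,-5.8]
}}

```text
t: 6.5
ee_pos: [0.5619, 0.0141, 0.3276]
tool_rot: [0.0, 0.998, 0.067, -0.0]
wrist_force: [-0.7, 0.1, -1.6]
finger_gap: 0.0167
finger_force: 107.7
```

Run:
```python
from h import *
for n in('scene','top'):
    im,d=grab_frame(n); np.save(n+'3.npy',d); np.save(n+'3im.npy',im)
    for k in('flap_eye','rod_hook'): print(n,k,[(np.round(a['at'],1),round(a['score'],2)) for a in place_of(n,k)])
s=read_state();T=s['ee_pos'];print(s['wrist_force'])
ex=np.array([np.cos(np.radians(7.7)),np.sin(np.radians(7.7)),0]);ey=np.array([-ex[1],ex[0],0])
Hk=T+.1368*ex+.018*ey+[0,0,.0178];tip=Hk+.014*ey-.0025*ex;
for n in('scene','top'): print(n,'hook',pix(n,Hk),'tip',pix(n,tip),'eye',pix(n,[.6884,.1006,.3446]))
a=np.load('scene3im.npy');b=np.load('top3im.npy')
cv2.imwrite('pics/p3.png',np.hstack([cv2.resize(a[110:190,200:280],(400,400),interpolation=2),cv2.resize(b[105:185,210:290],(400,400),interpolation=2)])[...,::-1])
go([.5552,.0645,.3268],7.7)
```

```text
scene flap_eye [(array([238.6, 141.9]), 0.93)]
scene rod_hook [(array([250.6, 136.7]), 0.61)]
top flap_eye []
top rod_hook []
[-0.16810695  0.69831782 -1.27628367]
scene hook [[251.38941981 135.94683923   1.36117411]] tip [[248.49749378 137.07913313   1.35061249]] eye [[238.74889742 139.83855869   1.32911797]]
top hook [[272.33427259 138.06860703   1.52940105]] tip [[267.49845045 138.98954351   1.52742739]] eye [[254.66594782 139.43610632   1.52856982]]
at [0.5621 0.0142 0.3277] yaw 7.61 -> d [-0.0001 -0.0507  0.0009] twist -0.09
```

View pics/p3.png

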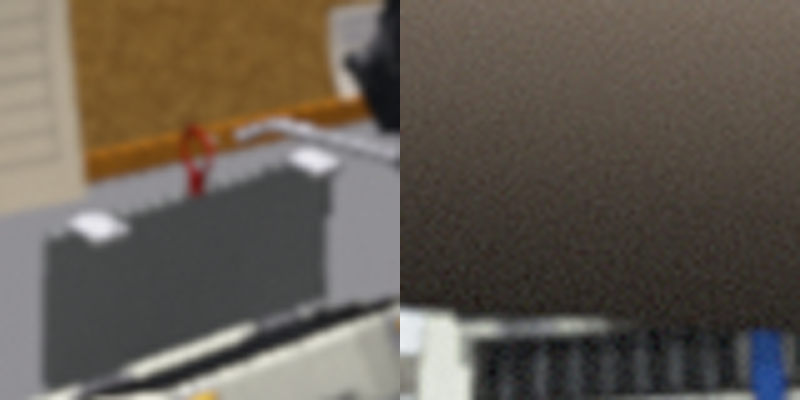

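The left crop shows the ring centre at (198,147) and the hook tip at (238,134), pointing at it and within a pixel of prediction. The top view is hidden by the arm. I slide in sideways.

Call:
{"fn": "play_rows", "kwargs": {
  "delta_pos": [
    [0,-0.006,0.0009],
    [0,-0.012,0.0009],
    [0,-0.018,0.0009],
    [0,-0.024,0.0009],
    [0,-0.03,0.0009],
    [0,-0.035,0.0009],
    [0,-0.04,0.0009],
    [0,-0.045,0.0009],
    [0,-0.05,0.0009],
    [0,-0.05,0.0009],
    [0,-0.05,0.0009]
  ],
  "twist": [0,0,0,0,0,0,0,0,0,0,0]
}}

```text
t: 7.72
ee_pos: [0.5555, 0.0647, 0.3266]
tool_rot: [0.0, 0.998, 0.067, -0.0]
wrist_force: [0.1, 0.1, -2.1]
finger_gap: 0.0167
finger_force: 107.7
```

Run:
```python
from h import *
n='scene'
im,d=grab_frame(n); np.save(n+'4.npy',d); np.save(n+'4im.npy',im)
for k in('flap_eye','rod_hook'): print(n,k,[(np.round(a['at'],1),round(a['score'],2)) for a in place_of(n,k)])
s=read_state();print(s['ee_pos'],s['wrist_force'])
cv2.imwrite('pics/p4.png',cv2.resize(im[110:170,200:280],(800,600),interpolation=2)[...,::-1])
```

```text
scene flap_eye [(array([238. , 143.5]), 0.96), (array([197.3, 287.3]), 0.33)]
scene rod_hook [(array([240.4, 142.1]), 0.9)]
[0.55553389 0.06422759 0.32658952] [ 0.01210787 -0.43414783 -2.27734858]
```

View pics/p4.png

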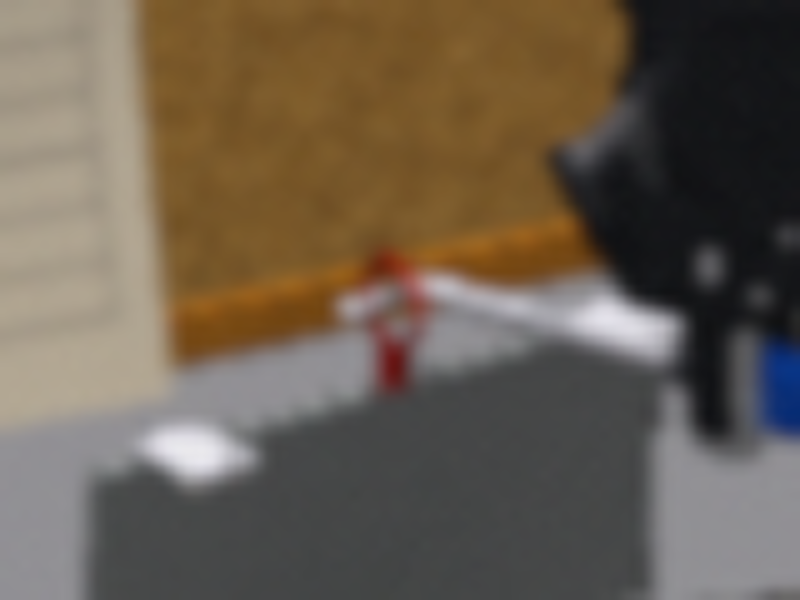

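The crop shows the hook finger through the ring: tip out on the left at (340,300), the ring at (395,295) crossing it, and no contact force. I pull along the eye's arc.

Call:
{"fn": "play_rows", "kwargs": {
  "delta_pos": [
    [-0.003,0,0.0002],
    [-0.006,0,0.0006],
    [-0.0093,0,0.001],
    [-0.0126,0,0.0016],
    [-0.0192,0,0.0029],
    [-0.0258,0,0.0045],
    [-0.0322,0,0.0065],
    [-0.0386,0,0.0088],
    [-0.0448,0,0.0114],
    [-0.0509,0,0.0143],
    [-0.0568,0,0.0175],
    [-0.0626,0,0.021],
    [-0.0682,0,0.0248],
    [-0.0736,0,0.0289],
    [-0.0787,0,0.0332],
    [-0.0837,0,0.0378],
    [-0.0837,0,0.0378],
    [-0.0837,0,0.0378]
  ],
  "twist": [0,0,0,0,0,0,0,0,0,0,0,0,0,0,0,0,0,0]
}}

```text
t: 9.37
ee_pos: [0.4722, 0.0532, 0.2885]
tool_rot: [-0.0, 0.998, 0.067, -0.0]
wrist_force: [0.1, -0.7, -0.9]
finger_gap: 0.0165
finger_force: 107.8
```

Run:
```python
from h import *
n='scene'
im,d=grab_frame(n); np.save(n+'5.npy',d); np.save(n+'5im.npy',im)
for k in('flap_eye','rod_hook'): print(n,k,[(np.round(a['at'],1),round(a['score'],2)) for a in place_of(n,k)])
s=read_state();print(s['ee_pos'],s['wrist_force'],s['wrist_torque'])
T=s['ee_pos'];ex=np.array([np.cos(np.radians(7.7)),np.sin(np.radians(7.7)),0]);ey=np.array([-ex[1],ex[0],0])
H=.706*ex+.0075*ey+[0,0,.21]; Hk=T+.1368*ex+.018*ey+[0,0,.0178]; r=Hk-H; print('finger rad',np.hypot(r@ex,r[2]),'e',np.arctan2(r[2],-(r@ex)),pix(n,Hk))
for e in(.8,.85,.9): print(e,pix(n,H-.135*np.cos(e)*ex+[0,0,.135*np.sin(e)]))
vv,uu=np.mgrid[:420,:560];g=regions_of(n,'vent_flap')[0]['region'];g=cv2.erode(g.astype(np.uint8),np.ones((3,3)))>0
q=w(n,uu[g],vv[g],d[g]);q=q[(q[:,2]>.215)&(q[:,2]<.33)]
for _ in range(4):
    c=q.mean(0); nn=np.linalg.svd(q-c)[2][2]; res=(q-c)@nn; q=q[abs(res)<2*res.std()+1e-4]
print('q',np.arctan2(abs(nn@ex),abs(nn[2]))-.35,len(q),res.std())
cv2.imwrite('pics/p5.png',cv2.resize(im[120:195,190:290],(800,600),interpolation=2)[...,::-1])
```

```text
scene flap_eye [(array([257.5, 155.4]), 0.7)]
scene rod_hook [(array([255.1, 161.7]), 0.56), (array([305.8, 171.8]), 0.31)]
[0.4728881  0.05330305 0.28891376] [ 0.16806287  0.68791983 -1.91381604] [ 0.01640689 -0.04472168  0.02826002]
finger rad 0.1344747462724169 e 0.8026451039577364 [[258.09508537 158.00404168   1.29195356]]
0.8 [[258.2288414  158.0118079    1.29147626]]
0.85 [[257.01125741 156.13817501   1.29270885]]
0.9 [[255.74789817 154.33494729   1.29419167]]
q -0.22011023476932087 265 0.0017861796039158146
```

View pics/p5.png

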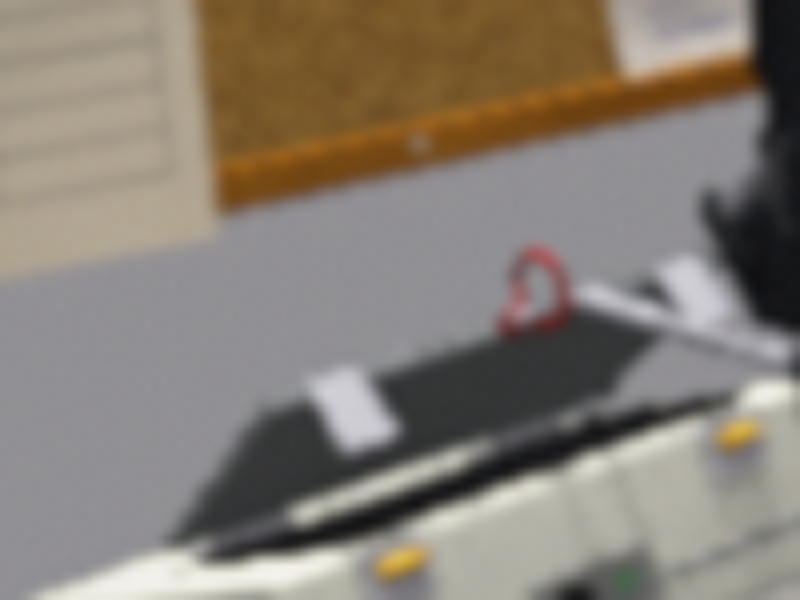

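The crop shows the flap half closed and the hook still in the ring (ring at (537,290), shaft entering from the right). The lead is about 7 mm, as planned. I continue to the catches.

Call:
{"fn": "play_rows", "kwargs": {
  "delta_pos": [
    [-0.0024,0,0.0024],
    [-0.0047,0,0.0048],
    [-0.007,0,0.0073],
    [-0.0092,0,0.0099],
    [-0.0134,0,0.0151],
    [-0.0174,0,0.0206],
    [-0.021,0,0.0263],
    [-0.0228,0,0.0292],
    [-0.0244,0,0.0321],
    [-0.0263,0,0.0357],
    [-0.0281,0,0.0394],
    [-0.0281,0,0.0394]
  ],
  "twist": [0,0,0,0,0,0,0,0,0,0,0,0]
}}

```text
t: 10.57
ee_pos: [0.444, 0.0495, 0.2487]
tool_rot: [-0.0, 0.998, 0.067, -0.001]
wrist_force: [-0.4, -0.8, -1.9]
finger_gap: 0.0163
finger_force: 107.8
```

Call:
{"fn": "play_rows", "kwargs": {
  "delta_pos": [
    [-0.0006,0,0.0012],
    [-0.0011,0,0.0024],
    [-0.0016,0,0.0036],
    [-0.0022,0,0.0049],
    [-0.0022,0,0.0049]
  ],
  "twist": [0,0,0,0,0]
}}

```text
t: 10.98
ee_pos: [0.4429, 0.0493, 0.2447]
tool_rot: [-0.0, 0.998, 0.067, 0.0]
wrist_force: [-2.3, -1.5, 4.5]
finger_gap: 0.0165
finger_force: 108.7
```

```bash
cat > chk.py <<'E'
from h import *
import sys
n='scene'; im,d=grab_frame(n)
for k in('flap_eye','rod_hook'): print(n,k,[(np.round(a['at'],1),round(a['score'],2)) for a in place_of(n,k)])
s=read_state();print(s['t'],s['ee_pos'],s['wrist_force'],s['wrist_torque'])
T=s['ee_pos'];ex=np.array([np.cos(np.radians(7.7)),np.sin(np.radians(7.7)),0]);ey=np.array([-ex[1],ex[0],0])
H=.706*ex+.0075*ey+[0,0,.21]; Hk=T+.1368*ex+.018*ey+[0,0,.0178]; r=Hk-H; print('finger rad',np.hypot(r@ex,r[2]),'e',np.arctan2(r[2],-(r@ex)),pix(n,Hk))
for q in(0,.05,.1): print(q,pix(n,H-.135*np.cos(q+.394)*ex+[0,0,.135*np.sin(q+.394)]))
vv,uu=np.mgrid[:420,:560];h2=cv2.cvtColor(im,cv2.COLOR_RGB2HSV)
m=((h2[...,0]<8)|(h2[...,0]>170))&(h2[...,1]>110)&(abs(uu-263)<14)&(abs(vv-172)<16)
if m.any(): print('red',uu[m].min(),uu[m].max(),vv[m].min(),vv[m].max(),uu[m].mean(),vv[m].mean())
cv2.imwrite(sys.argv[1],cv2.resize(im[135:210,200:300],(800,600),interpolation=2)[...,::-1])
E
python3 chk.py pics/p6.png
```

```text
scene flap_eye [(array([263.6, 175.6]), 0.85)]
scene rod_hook [(array([269.1, 177.9]), 0.61)]
11.1333 [0.44271565 0.04923896 0.24471555] [-0.63706467 -1.29272145  4.61149425] [ 0.12750056 -0.83593498 -0.06458347]
finger rad 0.1345505945850498 e 0.40096107778120366 [[265.78984219 174.79348945   1.29119473]]
0 [[265.97619557 175.0835873    1.29097529]]
0.05 [[265.25751761 172.86462292   1.29011826]]
0.1 [[264.46725984 170.66470919   1.28951792]]
red 260 268 169 175 263.72727272727275 172.0
```

Call:
{"fn": "play_rows", "kwargs": {
  "delta_pos": [
    [-0.0005,0,0.0012],
    [-0.001,0,0.0024],
    [-0.0015,0,0.0036],
    [-0.002,0,0.0048],
    [-0.002,0,0.0048]
  ],
  "twist": [0,0,0,0,0]
}}

```text
t: 11.55
ee_pos: [0.4405, 0.049, 0.2395]
tool_rot: [-0.0, 0.998, 0.067, -0.0]
wrist_force: [0.4, 0.9, 3.7]
finger_gap: 0.0161
finger_force: 108.4
```

```bash
python3 chk.py pics/p7.png
```

```text
scene flap_eye [(array([264. , 173.1]), 0.67)]
scene rod_hook [(array([266. , 177.8]), 0.68), (array([315.8, 193.1]), 0.45)]
11.7 [0.44036541 0.04895151 0.23965052] [-0.58231291 -0.04360866  3.92597211] [ 0.18335655 -0.73730447 -0.00262148]
finger rad 0.13486926703070343 e 0.3595211887048951 [[266.39858267 176.62632088   1.29180799]]
0 [[265.97619557 175.0835873    1.29097529]]
0.05 [[265.25751761 172.86462292   1.29011826]]
0.1 [[264.46725984 170.66470919   1.28951792]]
red 260 268 169 175 263.42857142857144 171.92857142857142
```

The catch holds and the rod is slipping slightly in pitch at about 0.8 Nm. I raise the grip to 120 N and add some forward pull, which puts no moment on the grip.

Call:
{"fn": "play_rows", "kwargs": {
  "delta_pos": [
    [-0.001,0,0],
    [-0.002,0,0],
    [-0.003,0,0.0003],
    [-0.004,0,0.0006],
    [-0.004,0,0.0006]
  ],
  "twist": [0,0,0,0,0],
  "newtons": 120
}}

```text
t: 12.12
ee_pos: [0.4371, 0.0485, 0.2394]
tool_rot: [-0.0, 0.998, 0.067, 0.001]
wrist_force: [4.2, 0.2, 3.7]
finger_gap: 0.0164
finger_force: 117.6
```

```bash
python3 chk.py pics/p8.png
```

```text
scene flap_eye [(array([265.9, 175.1]), 0.55), (array([265.9, 230.5]), 0.26)]
scene rod_hook [(array([267.2, 176.7]), 0.98), (array([264.6, 228.8]), 0.45)]
12.2667 [0.4369574  0.04847354 0.2393269 ] [4.77875608 0.64747719 4.94931243] [ 0.414873   -1.68382898  0.04772905]
finger rad 0.13798500912469794 e 0.3485510544721918 [[267.22520238 177.02111624   1.28975175]]
0 [[265.97619557 175.0835873    1.29097529]]
0.05 [[265.25751761 172.86462292   1.29011826]]
0.1 [[264.46725984 170.66470919   1.28951792]]
red 260 268 169 174 263.2142857142857 171.92857142857142
```

Call:
{"fn": "play_rows", "kwargs": {
  "delta_pos": [
    [-0.001,0,0.0004],
    [-0.002,0,0.0008],
    [-0.003,0,0.0012],
    [-0.003,0,0.0012]
  ],
  "twist": [0,0,0,0]
}}

```text
t: 12.6
ee_pos: [0.4353, 0.0482, 0.2386]
tool_rot: [-0.0, 0.998, 0.067, 0.002]
wrist_force: [8.5, 1.7, 6.2]
finger_gap: 0.0157
finger_force: 118.0
```

```bash
python3 chk.py pics/p9.png
```

```text
scene flap_eye [(array([262.2, 175.1]), 0.88), (array([233.7, 250.7]), 0.71)]
scene rod_hook [(array([265.8, 177.6]), 0.64)]
12.75 [0.43511215 0.04820687 0.23851688] [8.14665432 1.4422127  6.71595522] [ 6.40247199e-01 -2.49486752e+00 -1.22278918e-03]
finger rad 0.13946759886765261 e 0.338526695275697 [[267.68251525 177.43918635   1.28891207]]
0 [[265.97619557 175.0835873    1.29097529]]
0.05 [[265.25751761 172.86462292   1.29011826]]
0.1 [[264.46725984 170.66470919   1.28951792]]
red 260 268 169 175 263.1764705882353 172.1764705882353
```

View pics/p9.png

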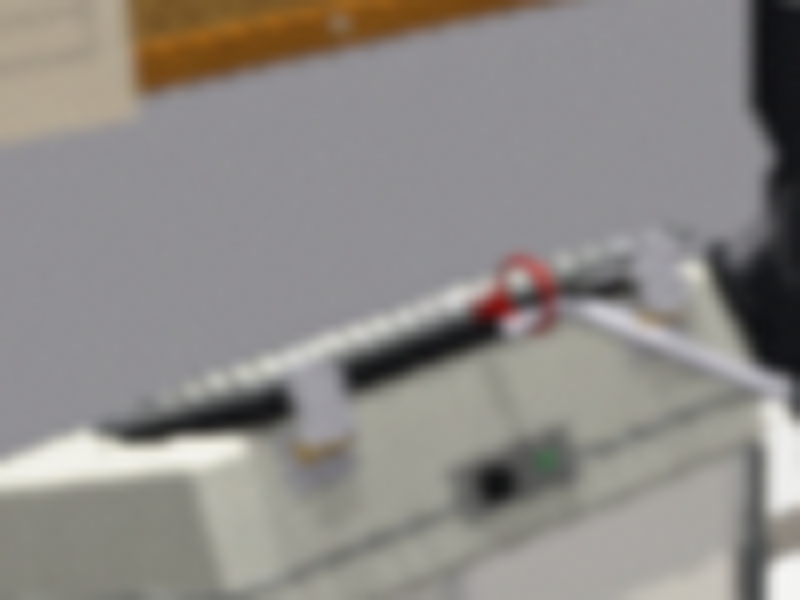

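The crop shows the ring centre at (525,293) and the lips resting on the yellow catches, not snapped yet. The hook is inside the ring's lower front. I keep increasing the pull gently.

Call:
{"fn": "play_rows", "kwargs": {
  "delta_pos": [
    [-0.0008,0,0.0006],
    [-0.0016,0,0.0012],
    [-0.0024,0,0.0018],
    [-0.0024,0,0.0018],
    [-0.0024,0,0.0018]
  ],
  "twist": [0,0,0,0,0]
}}

```text
t: 13.17
ee_pos: [0.4309, 0.0477, 0.2359]
tool_rot: [-0.0, 0.998, 0.067, -0.0]
wrist_force: [4.3, 1.0, -0.9]
finger_gap: 0.016
finger_force: 117.1
```

```bash
python3 chk.py pics/p10.png
```

```text
scene flap_eye [(array([264. , 176.2]), 0.62)]
scene rod_hook [(array([270.3, 177.8]), 0.66)]
13.3167 [0.4306896  0.04767851 0.23579244] [ 1.5883773  -0.24469581 -0.71631254] [ 0.16262668 -0.60075179  0.00841266]
finger rad 0.14282093366924442 e 0.31017412697162516 [[268.75774871 178.70469194   1.28717109]]
0 [[265.97619557 175.0835873    1.29097529]]
0.05 [[265.25751761 172.86462292   1.29011826]]
0.1 [[264.46725984 170.66470919   1.28951792]]
red 260 269 172 176 264.22222222222223 174.38888888888889
```

Run:
```python
from h import *
a=cv2.imread('pics/p9.png');b=cv2.imread('pics/p10.png');c=cv2.imread('pics/p6.png')
for nm,(x0,x1,y0,y1) in {'leftlip':(280,360,355,450),'ring':(475,560,250,330),'fixed':(450,580,430,510),'rlip':(630,690,230,310)}.items():
    t=a[y0:y1,x0:x1]; 
    for im in(b,c):
        S=im[max(0,y0-50):y1+60,max(0,x0-40):x1+40]; r=cv2.matchTemplate(S,t,cv2.TM_CCOEFF_NORMED); _,v,_,p=cv2.minMaxLoc(r); print(nm,round(v,3),(p[0]-min(40,x0))/8,(p[1]-min(50,y0))/8)
H=None
ex=np.array([np.cos(np.radians(7.7)),np.sin(np.radians(7.7)),0]);ey=np.array([-ex[1],ex[0],0]);H=.706*ex+.0075*ey+[0,0,.21]
for l in(.085,0,-.085):
  P=[H+l*ey-.112*np.cos(q+.35)*ex+[0,0,.112*np.sin(q+.35)] for q in(0,.05,.1)];print(pix('scene',P)[:,:2].tolist())
```

```text
leftlip 0.895 0.5 1.625
leftlip 0.994 0.0 -0.125
ring 0.855 0.875 1.875
ring 0.841 -0.625 -0.5
fixed 0.995 -0.125 0.0
fixed 0.996 0.0 -0.125
rlip 0.865 -0.125 0.0
rlip 0.924 -0.375 0.0
[[239.50699726646104, 185.93844794129666], [238.92908538500137, 184.04007279089188], [238.29311152911367, 182.15165011451816]]
[[261.5624584350998, 177.7359974580772], [261.02370026799747, 175.9109397244489], [260.4257705681278, 174.09682358241702]]
[[281.8580172999711, 170.18805659456513], [281.3541280629354, 168.4308929475326], [280.79031526528536, 166.68547392706483]]
```

View pics/p10.png

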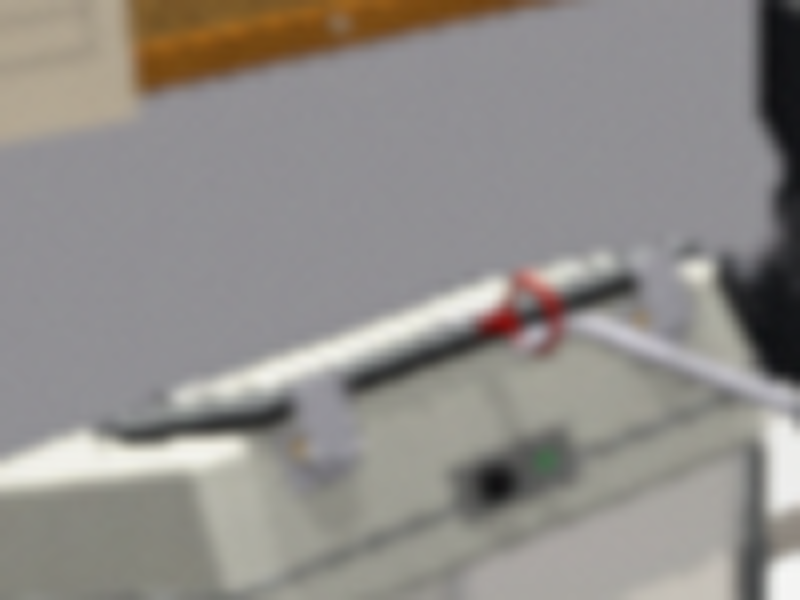

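The crop shows the lips now over the catches, with the yellow hidden, and the hook still in the ring at (530,315). I press lightly down and hold to confirm it is on the stop.

Call:
{"fn": "play_rows", "kwargs": {
  "delta_pos": [
    [0,0,0.001],
    [0,0,0.002],
    [0,0,0.003],
    [0,0,0.004],
    [0,0,0.004],
    [0,0,0.004]
  ],
  "twist": [0,0,0,0,0,0]
}}

```text
t: 13.82
ee_pos: [0.4309, 0.0477, 0.2319]
tool_rot: [-0.0, 0.998, 0.067, -0.0]
wrist_force: [-0.0, -0.7, -0.5]
finger_gap: 0.016
finger_force: 117.1
```

```bash
python3 chk.py pics/p11.png
python3 - <<'E'
import cv2
a=cv2.imread('pics/p10.png');b=cv2.imread('pics/p11.png')
for nm,(x0,x1,y0,y1) in {'leftlip':(280,360,355,480),'ring':(475,570,265,355),'rlip':(630,690,240,340)}.items():
    S=b[y0-40:y1+40,x0-40:x1+40]; r=cv2.matchTemplate(S,a[y0:y1,x0:x1],cv2.TM_CCOEFF_NORMED); _,v,_,p=cv2.minMaxLoc(r); print(nm,round(v,3),(p[0]-40)/8,(p[1]-40)/8)
E
```

```text
scene flap_eye [(array([265.9, 176.4]), 0.73)]
scene rod_hook [(array([265.6, 179.2]), 0.53)]
13.9667 [0.43104821 0.04771482 0.23203959] [-0.47533441  0.12022807 -0.96768932] [ 0.03028358 -0.12594789 -0.00555265]
finger rad 0.14137485553405685 e 0.2856707381753746 [[268.71131301 179.87923268   1.28900194]]
0 [[265.97619557 175.0835873    1.29097529]]
0.05 [[265.25751761 172.86462292   1.29011826]]
0.1 [[264.46725984 170.66470919   1.28951792]]
red 261 270 172 177 265.53333333333336 174.73333333333332
leftlip 0.959 0.375 0.75
ring 0.957 0.25 0.625
rlip 0.861 -0.125 0.625
```

Call:
{"fn": "play_rows", "kwargs": {
  "delta_pos": [
    [0,0,0.001],
    [0,0,0.002],
    [0,0,0.003],
    [0,0,0.004],
    [0,0,0.004],
    [0,0,0.004]
  ],
  "twist": [0,0,0,0,0,0]
}}

```text
t: 14.47
ee_pos: [0.4318, 0.0478, 0.2284]
tool_rot: [-0.0, 0.998, 0.067, 0.001]
wrist_force: [-0.4, -0.4, 6.9]
finger_gap: 0.016
finger_force: 118.3
```

```bash
python3 chk.py pics/p12.png
python3 - <<'E'
import cv2
a=cv2.imread('pics/p11.png');b=cv2.imread('pics/p12.png')
for nm,(x0,x1,y0,y1) in {'leftlip':(280,360,355,480),'ring':(475,570,265,355),'rlip':(630,690,240,340)}.items():
    S=b[y0-40:y1+40,x0-40:x1+40]; r=cv2.matchTemplate(S,a[y0:y1,x0:x1],cv2.TM_CCOEFF_NORMED); _,v,_,p=cv2.minMaxLoc(r); print(nm,round(v,3),(p[0]-40)/8,(p[1]-40)/8)
E
```

```text
scene flap_eye [(array([266.5, 177.3]), 0.56)]
scene rod_hook [(array([264.4, 180.8]), 0.92), (array([238.3, 249.4]), 0.36)]
14.6167 [0.43181159 0.04777642 0.22843844] [-1.09646231  0.17979381  4.91658118] [ 0.33713502 -0.97748474  0.07135135]
finger rad 0.13966387064646849 e 0.2624723307124203 [[268.57415614 180.96387392   1.2910462 ]]
0 [[265.97619557 175.0835873    1.29097529]]
0.05 [[265.25751761 172.86462292   1.29011826]]
0.1 [[264.46725984 170.66470919   1.28951792]]
red 261 270 173 177 265.35714285714283 174.92857142857142
leftlip 0.999 0.0 0.0
ring 0.998 0.0 0.0
rlip 0.963 0.0 0.125
```

The flap does not move under 7 N, so it is on its stop. I centre the hook in the ring and slide it out sideways.

Call:
{"fn": "play_rows", "kwargs": {
  "delta_pos": [
    [0,0,-0.002],
    [0,0,-0.004],
    [0.001,0,-0.006],
    [0.002,0,-0.008],
    [0.002,0,-0.008],
    [0.002,0,-0.008]
  ],
  "twist": [0,0,0,0,0,0]
}}

```text
t: 15.12
ee_pos: [0.4331, 0.048, 0.2361]
tool_rot: [0.0, 0.998, 0.067, -0.0]
wrist_force: [0.2, 0.1, -2.8]
finger_gap: 0.0159
finger_force: 117.1
```

Call:
{"fn": "play_rows", "kwargs": {
  "delta_pos": [
    [0,0.003,0],
    [0,0.007,0],
    [0,0.011,0],
    [0,0.015,0],
    [0,0.015,0]
  ],
  "twist": [0,0,0,0,0]
}}

```text
t: 15.53
ee_pos: [0.4353, 0.0323, 0.2361]
tool_rot: [0.0, 0.998, 0.067, -0.0]
wrist_force: [0.3, -0.8, -3.1]
finger_gap: 0.016
finger_force: 117.2
```

Call:
{"fn": "play_rows", "kwargs": {
  "delta_pos": [
    [0,0.005,0],
    [0,0.01,0],
    [0,0.017,0],
    [0,0.025,0],
    [0,0.035,0],
    [0,0.045,0],
    [0,0.045,0]
  ],
  "twist": [0,0,0,0,0,0,0]
}}

```text
t: 16.12
ee_pos: [0.4416, -0.0133, 0.2361]
tool_rot: [0.0, 0.998, 0.066, 0.0]
wrist_force: [0.4, -0.6, -1.1]
finger_gap: 0.0163
finger_force: 117.3
```

```bash
python3 chk.py pics/p13.png
python3 - <<'E'
import cv2
a=cv2.imread('pics/p12.png');b=cv2.imread('pics/p13.png')
for nm,(x0,x1,y0,y1) in {'leftlip':(280,360,355,480),'ring':(475,570,265,345)}.items():
    S=b[y0-40:y1+40,x0-40:x1+40]; r=cv2.matchTemplate(S,a[y0:y1,x0:x1],cv2.TM_CCOEFF_NORMED); _,v,_,p=cv2.minMaxLoc(r); print(nm,round(v,3),(p[0]-40)/8,(p[1]-40)/8)
from h import *
go([.4284,-.2787,.24],1.87)
E
```

```text
scene flap_eye [(array([266.8, 177.6]), 0.91)]
scene rod_hook [(array([282.8, 173.3]), 0.81)]
16.2667 [ 0.44114794 -0.01172148  0.23605844] [-0.93546047 -0.19918905 -1.73407631] [ 0.04324966 -0.062104   -0.0220713 ]
finger rad 0.1406151007082551 e 0.31719652192631925 [[282.77103464 172.89445589   1.3271697 ]]
0 [[265.97619557 175.0835873    1.29097529]]
0.05 [[265.25751761 172.86462292   1.29011826]]
0.1 [[264.46725984 170.66470919   1.28951792]]
red 261 270 173 179 265.5263157894737 175.8421052631579
leftlip 0.999 0.0 0.0
ring 0.988 0.125 0.0
at [ 0.4411 -0.0117  0.2361] yaw 7.61 -> d [-0.048   0.2629 -0.004 ] twist 5.74
```

Unhooked, and the flap stayed flat. I carry the rod back over its rest.

Call:
{"fn": "play_rows", "kwargs": {
  "delta_pos": [
    [-0.004,0.015,0],
    [-0.009,0.045,0],
    [-0.015,0.075,0],
    [-0.021,0.105,0],
    [-0.026,0.135,0],
    [-0.032,0.165,0],
    [-0.037,0.195,0],
    [-0.043,0.225,0.02],
    [-0.046,0.25,0.03],
    [-0.048,0.263,0.036],
    [-0.048,0.263,0.036],
    [-0.048,0.263,0.036]
  ],
  "twist": [0.5,1,1.7,2.3,3,3.6,4.2,4.8,5.4,5.7,5.7,5.7]
}}

```text
t: 17.27
ee_pos: [0.4285, -0.2782, 0.1998]
tool_rot: [-0.0, 1.0, 0.017, -0.0]
wrist_force: [-1.2, -0.1, -1.9]
finger_gap: 0.0163
finger_force: 117.5
```

```bash
cat > rod.py <<'E'
from h import *
im,d=grab_frame('top'); hsv=cv2.cvtColor(im,cv2.COLOR_RGB2HSV); s=read_state(); T=s['ee_pos']
print([(np.round(a['at'],1),round(a['score'],2)) for a in place_of('top','rod_hook')])
vv,uu=np.mgrid[:420,:560]; P=w('top',uu,vv,d)
m=(hsv[...,0]>100)&(hsv[...,0]<130)&(hsv[...,1]>120)&(abs(P[...,2]-T[2]-.02)<.05)&(uu>360)&(uu<420)&(vv>190)&(vv<340)
q=P[m];print('T',T,'handle',m.sum(),q.min(0),q.max(0))
for lo in np.arange(.27,.42,.02):
    k=q[(q[:,0]>=lo)&(q[:,0]<lo+.02)]
    if len(k)>4: print(round(lo,2),len(k),k[k[:,2]>np.percentile(k[:,2],50)].mean(0).round(4))
go([.4284,-.2787,.0232],1.87)
E
python3 rod.py
```

```text
[(array([389.1, 256.5]), 0.62)]
T [ 0.42866896 -0.27770664  0.20015044] handle 269 [ 0.27889495 -0.28822883  0.20780917] [ 0.43884351 -0.26749696  0.26858935]
0.27 27 [ 0.2852 -0.2813  0.2233]
0.29 37 [ 0.3    -0.2813  0.2253]
0.31 30 [ 0.3194 -0.2795  0.2257]
0.33 29 [ 0.3393 -0.279   0.2262]
0.35 31 [ 0.3588 -0.2778  0.2271]
0.37 32 [ 0.3801 -0.2784  0.2282]
0.39 31 [ 0.4008 -0.2803  0.228 ]
0.41 43 [ 0.4193 -0.277   0.236 ]
at [ 0.4288 -0.2774  0.2004] yaw 2.01 -> d [-0.0005  0.0013  0.1772] twist 0.14
```

The rod is pitched about 3° tail-low and has not slid along the grip. Lowering it to the original height will level it against the saddle.

Call:
{"fn": "play_rows", "kwargs": {
  "delta_pos": [
    [0,0.0013,0.03],
    [0,0.0013,0.065],
    [0,0.0013,0.1],
    [0,0.0013,0.125],
    [0,0.0013,0.14],
    [0,0.0013,0.15],
    [0,0.0013,0.157],
    [0,0.0013,0.163],
    [0,0.0013,0.163]
  ],
  "twist": [0.1,0.1,0.1,0.1,0.1,0.1,0.1,0.1,0.1]
}}

```text
t: 18.12
ee_pos: [0.429, -0.2796, 0.037]
tool_rot: [0.0, 1.0, 0.017, 0.0]
wrist_force: [-0.9, -0.4, -1.6]
finger_gap: 0.0164
finger_force: 117.6
```

Call:
{"fn": "play_rows", "kwargs": {
  "delta_pos": [
    [0,0,0.003],
    [0,0,0.006],
    [0,0,0.009],
    [0,0,0.012],
    [0,0,0.014],
    [0,0,0.014]
  ],
  "twist": [0,0,0,0,0,0]
}}

```text
t: 18.62
ee_pos: [0.4292, -0.2796, 0.0235]
tool_rot: [0.0, 1.0, 0.016, 0.0]
wrist_force: [3.8, 5.7, 2.9]
finger_gap: 0.0159
finger_force: 118.6
```

```bash
python3 rod.py
```

```text
[]
T [ 0.4291331  -0.27960119  0.02357559] handle 364 [ 0.28042781 -0.29821636  0.00978844] [ 0.44628586 -0.26968782  0.07847851]
0.27 39 [ 0.2846 -0.2838  0.0514]
0.29 62 [ 0.2993 -0.2846  0.0529]
0.31 42 [ 0.3203 -0.283   0.0533]
0.33 44 [ 0.3398 -0.2819  0.0527]
0.35 44 [ 0.361  -0.2817  0.0521]
0.37 39 [ 0.3812 -0.2817  0.0522]
0.39 40 [ 0.3982 -0.2794  0.0539]
0.41 34 [ 0.418  -0.2787  0.0566]
at [ 0.4291 -0.2796  0.0236] yaw 1.86 -> d [-0.0007 -0.0009  0.0004] twist -0.01
```

The rod is level at seat height. I release and retreat.

Call:
{"fn": "play_rows", "kwargs": {
  "delta_pos": [
    [0,-0.001,0],
    [0,-0.001,0],
    [0,-0.001,0],
    [0,-0.001,0],
    [0,-0.001,0],
    [0,-0.001,0]
  ],
  "twist": [0,0,0,0,0,0],
  "fingers": 0.05
}}

```text
t: 19.22
ee_pos: [0.4288, -0.2789, 0.0232]
tool_rot: [0.0, 1.0, 0.016, 0.0]
wrist_force: [-0.5, 0.4, -0.0]
finger_gap: 0.05
finger_force: 0.0
```

Call:
{"fn": "play_rows", "kwargs": {
  "delta_pos": [
    [0,0,-0.005],
    [0,0,-0.015],
    [0,0,-0.03],
    [0,0,-0.06],
    [0,0,-0.1],
    [0,0,-0.14],
    [0,0,-0.18],
    [0,0,-0.21],
    [0,0,-0.21]
  ],
  "twist": [0,0,0,0,0,0,0,0,0]
}}

```text
t: 19.97
ee_pos: [0.431, -0.2805, 0.2401]
tool_rot: [0.003, 1.0, 0.016, 0.004]
wrist_force: [1.6, -0.6, 0.8]
finger_gap: 0.0499
finger_force: 0.0
```

Call:
{"fn": "play_rows", "kwargs": {
  "delta_pos": [
    [0,0.03,0],
    [0,0.06,0],
    [0,0.09,0],
    [0,0.12,0],
    [0,0.15,0],
    [0,0.18,0],
    [0,0.18,0]
  ],
  "twist": [0,0,0,0,0,0,0]
}}

```text
t: 20.55
ee_pos: [0.4344, -0.4636, 0.2339]
tool_rot: [0.001, 1.0, 0.015, 0.001]
wrist_force: [-1.6, 2.2, -0.2]
finger_gap: 0.0501
finger_force: 0.0
```

```bash
sed -i 's/T\[2\]-.02)<.05/.04)<.03/' rod.py; python3 rod.py; python3 chk.py pics/p14.png
python3 - <<'E'
from h import *
a=cv2.imread('pics/p12.png');b=cv2.imread('pics/p14.png')
for nm,(x0,x1,y0,y1) in {'leftlip':(280,360,355,480),'ring':(475,570,265,345)}.items():
    S=b[y0-40:y1+40,x0-40:x1+40]; r=cv2.matchTemplate(S,a[y0:y1,x0:x1],cv2.TM_CCOEFF_NORMED); _,v,_,p=cv2.minMaxLoc(r); print(nm,round(v,3),(p[0]-40)/8,(p[1]-40)/8)
im,d=grab_frame('top');f,cx,cy,Rm,t=cam('top');vv,uu=np.mgrid[:420,:560];P=w('top',uu,vv,d)
g=(P[...,0]>.455)&(P[...,0]<.6)&(abs(P[...,1]+.27)<.04)&(P[...,2]>.025)&(P[...,2]<.08); k=P[g]
for lo in np.arange(.45,.6,.015):
    z=k[(k[:,0]>=lo)&(k[:,0]<lo+.015)]
    if len(z): print(round(lo,3),len(z),z.mean(0).round(3),z.max(0).round(3))
im2,_=grab_frame('scene'); i0=np.load('sceneim.npy').astype(int)
for nm,(x0,x1,y0,y1) in {'stapler':(240,296,278,302),'bottle':(182,214,243,293)}.items():
    print(nm,abs(im2[y0:y1,x0:x1]-i0[y0:y1,x0:x1]).mean())
E
```

```text
[(array([370.9, 242.1]), 0.64)]
T [ 0.4342021  -0.46102992  0.23353054] handle 383 [ 0.27884464 -0.29918176  0.01022189] [ 0.45836048 -0.2705928   0.05910283]
0.27 39 [ 0.2848 -0.2858  0.0506]
0.29 54 [ 0.3007 -0.2845  0.0525]
0.31 43 [ 0.3202 -0.282   0.0524]
0.33 44 [ 0.339  -0.2824  0.0533]
0.35 43 [ 0.3598 -0.2824  0.0537]
0.37 46 [ 0.3813 -0.2811  0.0534]
0.39 43 [ 0.4004 -0.2789  0.0531]
0.41 43 [ 0.4229 -0.2792  0.0534]
at [ 0.4341 -0.4593  0.2334] yaw 1.78 -> d [-1.000e-04 -1.807e-01  2.102e-01] twist -0.09
scene flap_eye [(array([262.9, 177.5]), 0.74)]
scene rod_hook []
20.8 [ 0.4344573  -0.45768183  0.23344502] [0.40129502 0.12655507 0.5707772 ] [0.01495527 0.01040662 0.00143557]
finger rad 0.20419210331129603 e 0.20339066800427555 [[383.9762767  144.9388439    1.56802686]]
0 [[265.97619557 175.0835873    1.29097529]]
0.05 [[265.25751761 172.86462292   1.29011826]]
0.1 [[264.46725984 170.66470919   1.28951792]]
red 261 270 172 179 265.65 175.65
leftlip 0.999 0.0 0.0
ring 0.988 0.125 0.0
0.45 9 [ 0.459 -0.279  0.044] [ 0.465 -0.274  0.048]
0.465 30 [ 0.476 -0.275  0.043] [ 0.48  -0.262  0.067]
0.48 54 [ 0.486 -0.276  0.049] [ 0.495 -0.259  0.065]
0.495 20 [ 0.5   -0.278  0.044] [ 0.508 -0.267  0.056]
0.51 11 [ 0.518 -0.278  0.041] [ 0.525 -0.274  0.047]
0.525 11 [ 0.533 -0.277  0.044] [ 0.54  -0.275  0.049]
0.54 9 [ 0.548 -0.276  0.043] [ 0.554 -0.273  0.046]
0.555 24 [ 0.564 -0.263  0.043] [ 0.57  -0.242  0.052]
0.57 5 [ 0.572 -0.266  0.039] [ 0.575 -0.25   0.045]
stapler 0.3802083333333333
bottle 0.31895833333333334
```

The rod lies level in both saddles with the hook at the same end. The flap is flat, and bottle and stapler are unmoved. I hand the job in.

```bash
python3 -c "
from bench import *
print(close_job())"
```

```text
the job is handed in; nothing more can be done
None
```

I pulled the flap flat past both catches with the rod and laid the rod back level in both saddles of its black rest. The bottle and stapler had not moved in the last picture, the pot and vial I did not re-check, and the job is handed in at about 21 s with no verdict returned.

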